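# Earth the test rig, unlatch its hold-down tongue and hold it off the ball

### The arm

A 7-joint arm with a two-finger parallel gripper is mounted at the origin on the work surface. World frame = base frame: x ahead of the robot, y to its left, z up, the work surface at z = 0. Lengths are in m, angles in rad, forces in N, time in s.
With the tool pointing down it reaches from about 0.4 to 0.85 m from the base axis. Payload 4.5 kg.
Tool frame: the origin (TCP) lies between the finger pads; the fingertips stand robot.tip_extent ahead of it and the grasp point (between the pads) lies 6 mm ahead of it (robot.tip_extent is the distance from the TCP to the fingertips, in m); z points along the fingers, y is the line along which they close (so a half turn about z gives the same grasp; the last joint's range is limited). The gripper opens to 88 mm and grips with 3 to 60 N. Pads are 18 mm wide; open, the fingers measure 123 mm over their backs; the gripper's body (75 mm by 187 mm) begins 45 mm behind the grasp point.
Start: joints at [-1.162, 0.689, -0.195, 1.565, 0.157, 0.902, -0.215], TCP at [0.229, 0.582, 0.264] pointing down, gripper open.
Joint ranges: [-3.01, 3.01], [-0.46, 2.08], [-1.47, 1.51], [0.13, 2.56], [-1, 4.14], [0.04, 2.09], [-2.66, 2.66]. Speed limits (rad/s): [2.57, 2.57, 3.14, 3.14, 3.14, 3.14, 3.14].

### API

Orientations are given as a unit quaternion [w, x, y, z].
In Python, from plant import robot gives the robot as it stands.
- The arm moves only by the tool jog_arm, never from a script. Its argument "series" is a list of rows, each a list of 3 entries, a list of its own where there are three numbers: the shift along the world's x, y, z in cm, then the turn, a rotation vector about the world's x, y, z in degrees, then the finger opening in cm, from 0 to 8.81. In form: [[[dx, dy, dz], [ax, ay, az], fingers], ...]. A call has 1 to 5 rows; each row shifts and turns the commanded pose from where the row before left it; what a row does not reach is not made up. A row lasts 1/8 s, in which the tool goes at most 62.5 mm and 10.7 degrees, less where a joint would pass 70% of its speed; a pose out of reach is approached as far as the arm can. A call with a gripper value outside its range is refused whole. The fingers move at their own pace and stop on an object; "grip_force" is the grip in N (left out, the last holds). Time passes only in rows, so rows that do not move let the fingers close. It gives the time, the measured TCP pose, the force, the opening and the grip force at its end, in the units of the state.
- robot.get_state(): the state, without advancing time (a new reading comes with each control period).
- robot.snapshot(name): name is "scene" or "top"; returns (picture, depth): 480x640x3 uint8, blue, green, red; 480x640 float32, m along the optical axis (not along the pixel's ray), 0 where there is no reading.
- robot.camera_info(name): a dict with "fx", "fy", "cx", "cy" (pixels), "k1" (the pictures are not rectified: a ray, as slopes to the right and down, at radius r is drawn at 1 + k1 r^2 times it, then the intrinsics apply), "origin" and "attitude" of the camera in the world. Camera axes: x right, y up, looking along -z (the intrinsics and any distortion apply to the point x, -y, -z); pixel columns grow to the right and rows downward; lengths in m; the calibration is good to about 2 mm. A picture is of the moment at which its call begins. camera_info takes no time and is no camera call.
- robot.finish_job(): hands the job in; it is judged then, once.
Trained networks look in the newest picture that a camera, given by its name, has taken for a name from the list of things; names that differ only in an ending like _2 or _b are one class to them, and where a whole thing is asked for, a point or a joint stands for the part that bears it (a point fixed in the world has none). Each returns a list of dicts, best first, with "conf" (0 to 1); they miss things now and then, are a little off and sometimes report something else, mostly with a low value. They report only what shows in the picture. A call takes as long as a camera call.
- robot.trace(camera, target): "mask" (480x640 bool, what is visible of it) and "centre" ([column, row] in pixels, amid what is visible of it).
The state is a dict: "t": time; "joint_positions": joint angles; "dq": joint speeds; "joint_efforts": joint torques, N m; "tcp_pos": TCP position; "tcp_rot": TCP orientation; "force": force on the tool from outside, world axes, zero at the start; "ft_torque": the same for the moment, N m; "gripper_width": opening from 0.0 (shut) to 1.0 (fully open); "finger_force": force on a finger pad.
Only numpy, scipy, OpenCV 4.12 (cv2) and the standard library are available. Lean on these libraries where they do the work, as an engineer would, in place of code of your own. Each camera call takes 0.05 s, during which the arm holds its last target. There are 200 camera calls.

### The job

Take the black-and-brass earthing rod from its cradle and push it down into the yellow fork clip on the grey test rig, past the red sprung jaw, until it sits fully home in both forks, centred, with the jaw sprung back over it, and let go of it. Then grip the red latch knob on the blue tongue, pull it sideways against its spring, lift the tongue off its ball until its cup is at least 6 cm above where it sat, and finish still holding it raised and still. Leave the dash cluster under the tongue and everything else on the table undisturbed.

Things in the scene. Friction and masses are not known exactly. Their poses are not given: they have to be found in the camera images.
- rig: Grey steel base plate 205 x 330 x 12 mm, fixed to the table, carrying the yellow fork clip along its -x (robot) edge, the steel ball post, and the blue tongue. Origin on the table surface 22.5 mm to +x of the plate's centre line; x across, y along the plate (tongue and clip both run along its y), z up. Yaw varies within 0.35 rad.
- seat (a point): Where the rod's centre belongs: midway between the two forks, at (-85, 20, 50) mm in the rig frame, axes as the rig's. The yellow forks (14 mm wide) stand 52 mm either side along y. Slots are 15 mm wide, floor 6 mm below this point; the +x prongs with flared lips rise 27 mm above it, the -x prongs end level with it. Clear between the forks above 30 mm over the table.
- jaw (a joint): Red sprung jaw on the clip's -x side: two upright pawls 67 mm either side of the seat along y. Radians, 0 = closed, grows as it swings out to -x, at most 0.7. Noses overhang the slots 8 to 11 mm above the seat, with steep lead-in lips up to 26 mm above it; a rod pushed straight down (about 5 to 10 N) swings them about 0.1 aside and they snap back over it.
- rod: Earthing rod, 190 mm long, brass 12 mm in diameter, with a black grip sleeve 16 mm in diameter over the middle 60 mm. Both ends alike. Origin at its middle on its axis; y along it. About 0.16 kg. Starts level in the cradle, axis 40 mm above the table.
- cradle: Fixed cradle for the rod: blue plate 75 x 160 x 6 mm with two clear notched posts (10 mm wide, 41 mm high) 62 mm either side of the middle along its y. Origin on the table under its middle; the rod lies along its y. Stands to the right or to the left of the rig.
- tongue: Blue channel arm 44 mm wide, hinged at its rig +y end about the rig's x axis; the cup at its other end sits over the ball. Origin on the hinge axis, at (30, 130, 68) mm in the rig frame; axes as the rig's while down, -y runs to the cup. Top face 79 mm above the table (82 at the cup). About 0.35 kg; swings up to 0.9 rad, falls when let go. Latched, it lifts only about 1.5 mm.
- cup (a point): Centre of the tongue's cup, 240 mm from the hinge; at rest it coincides with the ball's centre, at (30, -110, 56) mm in the rig frame. Ball 34 mm in diameter.
- knob (a point): Grip point of the red latch knob, an upright block 14 mm (rig x) by 24 mm (rig y) standing on top of the tongue over the cup, from 86.5 to 126.5 mm above the table; this point is on its middle, 110 mm above the table, 240 mm along -y and 42 mm above the hinge axis. The knob travels with latch and tongue. Clear on all sides above the tongue.
- latch (a joint): Cross latch carried on the tongue; metres, 0 = locked with its bolt under the ball, grows as the knob is pulled towards the rig's -x (robot) side, up to 0.016. Spring about 6 N at 0 and 11 N at the end. Beyond 0.009 the bolt is clear and the tongue can lift; once the cup is up the latch may spring back.
- cluster: Dash cluster, white case with clear cover, about 84 x 120 x 42 mm, loose on the rig under the tongue. Origin under its middle. Leave it.
- spare: Second such dash cluster on the table. Leave it.
- tray: Grey open tray 110 x 160 x 40 mm with connectors. Stands left or right of the rig. Leave it.
- meter: Orange hand multimeter 150 x 75 x 42 mm. Leave it.
- spool: Wire spool 110 mm in diameter, 53 mm high. Leave it.
- driver: Screwdriver lying on the table. Leave it.

How it is judged:
By the outcome, as a careful person would: the job done as asked, in the order asked, and still so for the second after the job is handed in, while the arm keeps its last pose, push and grip.
It also fails if it takes over 58 s, if anything falls off the work surface, if the arm or the gripper's body presses on something with over 40 N, if the wrist force passes 120 N, or if a joint passes its speed limit or range.

## Working session

There is one attempt and no reset: what is moved stays moved. The work goes in short steps, Python scripts to look and compute and a tool call to move; the robot and the scene stay as the last step left them, time stands still between calls to the robot, and variables do not carry over. Pictures are saved under pics/ and viewed, at most 10 in all, crops included, and the job is handed in when it is done.

Besides the shell and the picture viewer there is one more tool, called after "Request:" by a JSON object that holds its "name" and its "arguments", one argument or row to a line. jog_arm: Moves the arm, as the interface text tells. Its arguments: {"type":"object","properties":{"series":{"type":"array"},"grip_force":{"type":"number"}},"required":["series"]}

```bash
mkdir -p pics; ls
cat > h.py <<'E'
import numpy as np, cv2
from scipy.spatial.transform import Rotation as R
from plant import robot
def att(c):
    a=np.array(c["attitude"],float)
    return a if a.shape==(3,3) else R.from_quat(a[[1,2,3,0]]).as_matrix()
def pts(name,depth,uv):
    "pixel (col,row) array -> world"
    c=robot.camera_info(name); uv=np.atleast_2d(uv).astype(int)
    d=depth[uv[:,1],uv[:,0]]
    K=np.array([[c["fx"],0,c["cx"]],[0,c["fy"],c["cy"]],[0,0,1.]])
    n=cv2.undistortPoints(uv[:,None].astype(float),K,np.array([c["k1"],0,0,0.]))[:,0]
    p=np.c_[n[:,0]*d,-n[:,1]*d,-d]
    return (p@att(c).T+np.array(c["origin"]))[d>0]
def mpts(name,depth,mask):
    r,c=np.nonzero(mask); return pts(name,depth,np.c_[c,r])
E
python3 - <<'E'
from h import *
for n in("scene","top"):
    im,d=robot.snapshot(n); cv2.imwrite(f"pics/{n}0.png",im); np.save(n+"0.npy",d)
    print(n,robot.camera_info(n))
    for t in("rig","rod","cradle","tongue","knob","jaw","seat","latch"):
        r=robot.trace(n,t)
        for x in r[:2]:
            p=mpts(n,d,x["mask"]); 
            print(t,round(x["conf"],2),x["centre"],x["mask"].sum(),np.median(p,0).round(3) if len(p) else None)
s=robot.get_state(); print(s, robot.tip_extent)
E
```

```text
pics
scene {'fx': 500.5725927914872, 'fy': 500.5725927914872, 'cx': 324.14490317452163, 'cy': 235.7472097600149, 'k1': 0.0238893015516018, 'origin': array([ 1.38365633, -0.02322798,  1.2263361 ]), 'attitude': array([0.64308688, 0.19482409, 0.22657521, 0.70508617])}
rig 0.64 [360.0, 235.0] 6110 [ 0.589 -0.015  0.014]
rod 0.76 [245.3, 210.2] 209 [ 0.505 -0.363  0.045]
rod 0.65 [180.7, 215.1] 1166 [ 0.526 -0.561  0.033]
cradle 0.95 [251.9, 219.2] 825 [ 0.515 -0.356  0.006]
tongue 0.91 [352.6, 241.9] 1515 [ 0.606 -0.034  0.078]
tongue 0.44 [493.9, 232.7] 2146 [0.471 0.37  0.014]
knob 0.7 [246.4, 214.7] 200 [ 0.515 -0.364  0.045]
knob 0.47 [318.6, 233.2] 135 [ 0.595 -0.133  0.103]
jaw 0.51 [354.0, 210.4] 49 [ 0.478 -0.054  0.053]
seat 0.56 [360.0, 238.2] 6140 [ 0.59  -0.017  0.014]
latch 0.69 [321.3, 305.6] 1547 [ 0.792 -0.109  0.052]
latch 0.67 [318.6, 232.1] 153 [ 0.595 -0.133  0.101]
top {'fx': 501.77478672955374, 'fy': 501.77478672955374, 'cx': 315.7776591026376, 'cy': 243.65875145587714, 'k1': -0.03528211739935298, 'origin': array([ 0.44113076, -0.09303447,  1.25472938]), 'attitude':
[... 797 characters left out ...]
0.68907115, -0.19456879,  1.56531234,  0.1573368 ,
        0.90252474, -0.215115  ]), 'dq': array([ 9.88013157e-04, -4.96643081e-04,  6.34157030e-04,  5.58619255e-05,
       -4.61722008e-04,  1.00135720e-03, -2.94802206e-04]), 'joint_efforts': array([-3.17347769e-06, -5.27495456e+01, -1.26695551e+00, -1.53744704e+01,
       -5.18399826e-02, -7.60382136e-04,  2.84785307e-05]), 'tcp_pos': array([0.2288052 , 0.5816254 , 0.26375665]), 'tcp_rot': array([2.85462822e-05, 1.86297081e-01, 9.82493458e-01, 3.20637731e-05]), 'force': array([ 0.18318587,  0.40640114, -0.66634667]), 'ft_torque': array([-0.03393236, -0.01478476, -0.0230772 ]), 'finger_force': 0.0, 'gripper_width': 0.9972639484526483} 0.025
```

View pics/scene0.png

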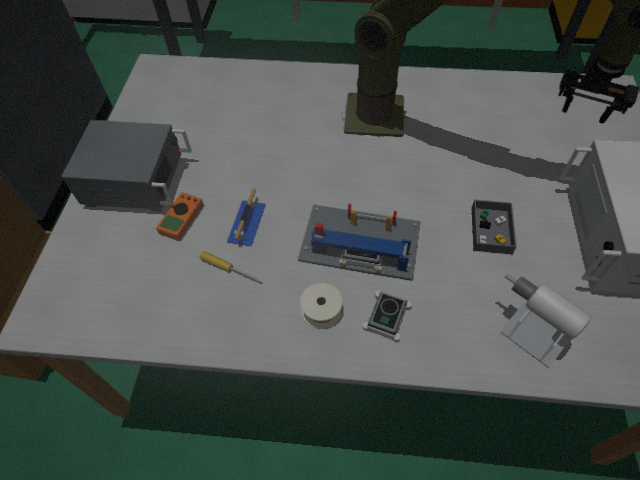

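View pics/top0.png

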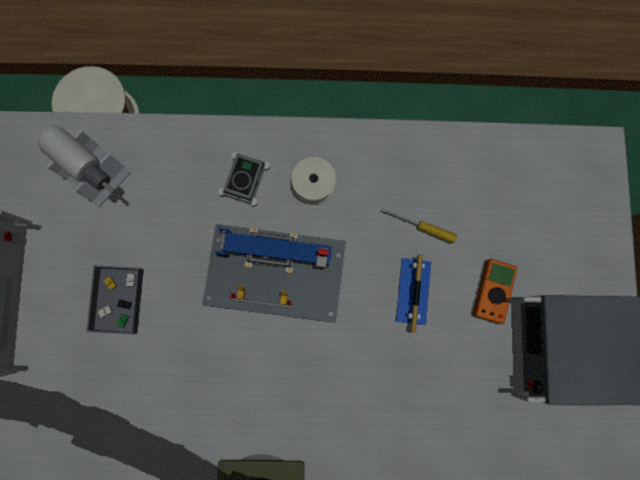

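Scene: the rig is at top-view (275,275), with the hinge at (220,243), the knob at (323,256), and the clip posts at (240,294) and (285,298). The rod is in its cradle on the right at (416,293), the tray is at (116,300) and the meter at (495,290). Next I fit the poses.

```bash
cat > fit.py <<'E'
from h import *
def best(n,t,near):
    r=[x for x in robot.trace(n,t) if np.hypot(*(np.array(x["centre"])-near))<40]
    return r[0]["mask"] if r else None
def axis(p):
    m=p.mean(0); u=np.linalg.svd(p-m,full_matrices=False)[2][0]
    u=u*np.sign(u[1]); t=(p-m)@u; lo,hi=np.percentile(t,[1,99]); return m+u*(lo+hi)/2,u,hi-lo
E
python3 - <<'E'
from fit import *
NEAR={"top":dict(rig=(275,275),rod=(416,295),cradle=(412,292),tongue=(276,245)),"scene":dict(rig=(360,238),rod=(246,212),cradle=(250,220),tongue=(352,242))}
for n in("top","scene"):
    d=robot.snapshot(n)[1]
    for t,near in NEAR[n].items():
        m=best(n,t,near)
        if m is None: print(n,t,"none"); continue
        p=mpts(n,d,m)
        if t in("rig",):
            q=p[(p[:,2]>.005)&(p[:,2]<.02)]
            (c,s,a)=cv2.minAreaRect((q[:,:2]*1000).astype(np.float32)); print(n,t,np.round(c,1),np.round(s,1),round(a,2),len(q),np.median(q[:,2]))
        elif t=="cradle":
            q=p[(p[:,2]<.015)]
            (c,s,a)=cv2.minAreaRect((q[:,:2]*1000).astype(np.float32)); print(n,t,np.round(c,1),np.round(s,1),round(a,2))
        else:
            q=p[(p[:,2]>.065)&(p[:,2]<.09)] if t=="tongue" else p[(p[:,2]>.03)&(p[:,2]<.06)]
            c,u,L=axis(q[:,:3]); print(n,t,c.round(4),"yaw",round(float(np.arctan2(-u[0],u[1])),4),u.round(3),L.round(3),len(q), np.percentile(q[:,2],[50,95]).round(4))
E
```

```text
top rig [551.6 -17.1] [330.6 205.6] 83.62 7358 0.011890681351157784
top rod [ 0.5035 -0.3639  0.0443] yaw 1.4711 [-0.995  0.1   -0.003] 0.182 413 [0.0443 0.049 ]
top cradle [ 512.9 -365.9] [ 76.9 163. ] 84.63
top tongue [ 0.6018 -0.0249  0.0791] yaw -0.1253 [ 0.125  0.992 -0.01 ] 0.25 1990 [0.079  0.0844]
scene rig [548.1 -18.3] [330.4 215.1] 83.8 3839 0.011686200672783364
scene rod [ 0.5047 -0.3637  0.0437] yaw 1.4699 [-0.995  0.101  0.002] 0.187 248 [0.0438 0.0495]
scene cradle [ 505.2 -366.2] [ 79.8 175.4] 85.27
scene tongue [ 0.6055 -0.0275  0.0779] yaw -0.098 [ 0.098  0.995 -0.007] 0.248 1377 [0.0784 0.0835]
```

Request:
{"name": "jog_arm", "arguments": {
  "series": [
    [[2.2, -4.6, 0], [0, 0, -10], 5],
    [[2.2, -4.6, 0], [0, 0, -10], 5],
    [[2.2, -4.6, 0], [0, 0, -10], 5],
    [[2.2, -4.6, 0], [0, 0, -10], 5],
    [[2.2, -4.6, 0], [0, 0, -10], 5]
  ],
  "grip_force": 30
}}

```text
t: 2.02
tcp_pos: [0.3395, 0.3503, 0.264]
tcp_rot: [0.0, 0.586, 0.81, 0.001]
force: [1.3, 0.8, 0.0]
gripper_width: 0.567
finger_force: 0.0
```

Request:
{"name": "jog_arm", "arguments": {
  "series": [
    [[2.2, -4.6, 0], [0, 0, -10], 5],
    [[2.2, -4.6, 0], [0, 0, -10], 5],
    [[2.2, -4.6, 0], [0, 0, -10], 5],
    [[2.2, -4.6, 0], [0, 0, -10], 5],
    [[2.2, -4.6, 0], [0, 0, -10], 5]
  ]
}}

```text
t: 2.65
tcp_pos: [0.4496, 0.1204, 0.264]
tcp_rot: [-0.0, 0.874, 0.487, 0.001]
force: [-0.0, 0.5, -0.2]
gripper_width: 0.565
finger_force: 0.0
```

Request:
{"name": "jog_arm", "arguments": {
  "series": [
    [[0.5, -4.8, 0], [0, 0, -6.4], 5],
    [[0.5, -4.8, 0], [0, 0, -6.4], 5],
    [[0.5, -4.8, 0], [0, 0, -6.4], 5],
    [[0.5, -4.8, 0], [0, 0, -6.4], 5],
    [[0.5, -4.8, 0], [0, 0, -6.4], 5]
  ]
}}

```text
t: 3.28
tcp_pos: [0.4741, -0.1197, 0.264]
tcp_rot: [0.0, 0.974, 0.228, 0.0]
force: [1.2, -0.4, 0.2]
gripper_width: 0.563
finger_force: 0.0
```

Request:
{"name": "jog_arm", "arguments": {
  "series": [
    [[0.5, -4.8, 0], [0, 0, -6.4], 5],
    [[0.5, -4.8, -1], [0, 0, -6.4], 5],
    [[0.5, -4.8, -2], [0, 0, -6.4], 5],
    [[0.5, -4.8, -2], [0, 0, -6.4], 5],
    [[0.5, -4.8, -1], [0, 0, -6.4], 5]
  ]
}}

```text
t: 3.9
tcp_pos: [0.4988, -0.3593, 0.2026]
tcp_rot: [-0.001, 0.999, -0.049, -0.0]
force: [0.5, -0.8, -0.2]
gripper_width: 0.566
finger_force: 0.0
```

Request:
{"name": "jog_arm", "arguments": {
  "series": [
    [[0, 0, 0], [0, 0, 0], 5],
    [[0, 0, 0], [0, 0, 0], 5]
  ]
}}

```text
t: 4.15
tcp_pos: [0.499, -0.3574, 0.2035]
tcp_rot: [-0.001, 0.999, -0.047, -0.0]
force: [-0.3, 0.4, 0.0]
gripper_width: 0.567
finger_force: 0.0
```

Request:
{"name": "jog_arm", "arguments": {
  "series": [
    [[0.5, -0.65, -3], [0, 0, -0.3], 5],
    [[0, 0, -4], [0, 0, 0], 5],
    [[0, 0, -4], [0, 0, 0], 5],
    [[0, 0, -3], [0, 0, 0], 5],
    [[0, 0, -1.35], [0, 0, 0], 5]
  ]
}}

```text
t: 4.78
tcp_pos: [0.5041, -0.3623, 0.0491]
tcp_rot: [-0.001, 0.999, -0.049, -0.001]
force: [0.3, 0.3, -0.3]
gripper_width: 0.568
finger_force: 0.0
```

Request:
{"name": "jog_arm", "arguments": {
  "series": [
    [[0, 0, 0], [0, 0, 0], 5],
    [[0, 0, 0], [0, 0, 0], 1],
    [[0, 0, 0], [0, 0, 0], 1],
    [[0, 0, 0], [0, 0, 0], 1],
    [[0, 0, 0], [0, 0, 0], 1]
  ]
}}

```text
t: 5.4
tcp_pos: [0.504, -0.3653, 0.0508]
tcp_rot: [0.0, 0.999, -0.05, 0.0]
force: [0.3, -0.8, 3.0]
gripper_width: 0.167
finger_force: 30.0
```

Request:
{"name": "jog_arm", "arguments": {
  "series": [
    [[0, 0, 1], [0, 0, 0], 1],
    [[0, 0, 2], [0, 0, 0], 1],
    [[0, 0, 4], [0, 0, 0], 1],
    [[0, 0, 4], [0, 0, 0], 1],
    [[0, 0, 4], [0, 0, 0], 1]
  ]
}}

```text
t: 6.02
tcp_pos: [0.5036, -0.3647, 0.2028]
tcp_rot: [0.0, 0.999, -0.05, 0.0]
force: [0.8, 0.1, -0.8]
gripper_width: 0.168
finger_force: 30.0
```

Request:
{"name": "jog_arm", "arguments": {
  "series": [
    [[0, 2, 0], [0, 0, 8], 1],
    [[0, 4, 0], [0, 0, 9], 1],
    [[-0.2, 4, 0], [0, 0, 9], 1],
    [[-0.2, 4, 0], [0, 0, 9], 1],
    [[-0.2, 4, 0], [0, 0, 9], 1]
  ]
}}

```text
t: 6.65
tcp_pos: [0.4976, -0.1837, 0.2016]
tcp_rot: [0.0, 0.944, 0.33, 0.001]
force: [0.4, 0.1, -1.5]
gripper_width: 0.171
finger_force: 30.0
```

Request:
{"name": "jog_arm", "arguments": {
  "series": [
    [[-0.2, 4.5, 0], [0, 0, 9], 1],
    [[-0.2, 4.5, 0], [0, 0, 9], 1],
    [[-0.2, 4.5, 0], [0, 0, 9], 1],
    [[-0.2, 4, 0], [0, 0, 9], 1],
    [[0, 2, 0], [0, 0, 9.3], 1]
  ]
}}

```text
t: 7.28
tcp_pos: [0.4895, 0.0126, 0.2014]
tcp_rot: [0.0, 0.743, 0.669, 0.0]
force: [0.4, 0.3, -1.8]
gripper_width: 0.174
finger_force: 30.0
```

Request:
{"name": "jog_arm", "arguments": {
  "series": [
    [[0, 0, 0], [0, 0, 0], 1],
    [[0, 0, 0], [0, 0, 0], 1]
  ]
}}

```text
t: 7.52
tcp_pos: [0.4899, 0.0086, 0.2009]
tcp_rot: [0.001, 0.747, 0.664, -0.0]
force: [-1.3, -0.5, -1.8]
gripper_width: 0.173
finger_force: 30.0
```

```bash
cat > look.py <<'E'
from fit import *
def look(tag):
    s=robot.get_state(); print(s["tcp_pos"].round(4),s["tcp_rot"].round(4),s["force"].round(1),s["gripper_width"])
    out={}
    for n in("top","scene"):
        im,d=robot.snapshot(n); cv2.imwrite(f"pics/{n}_{tag}.png",im); np.save(f"{n}_{tag}.npy",d); out[n]=(im,d)
    return s,out
E
python3 - <<'E'
from look import *
s,o=look("hold")
for n in o:
    for x in robot.trace(n,"rod")[:2]:
        p=mpts(n,o[n][1],x["mask"]); p=p[abs(p[:,2]-.19)<.02]
        if len(p)<20: print(n,x["centre"],len(p)); continue
        c,u,L=axis(p); print(n,round(x["conf"],2),c.round(4),u.round(4),L.round(3),len(p))
# all points near rod height, in tool frame
    d=o[n][1]; P=mpts(n,d,d>0); q=P-s["tcp_pos"]
    b=-.111; ex=np.array([np.cos(b),np.sin(b)]); ey=np.array([-np.sin(b),np.cos(b)])
    X=q[:,:2]@ex; Y=q[:,:2]@ey
    for sg in(1,-1):
        k=(abs(X)<.02)&(Y*sg>.035)&(Y*sg<.12)&(abs(q[:,2]+.01)<.02)
        print(n,sg,k.sum(),X[k].mean(),np.percentile(Y[k]*sg,[2,98]) if k.any() else None,q[k,2].mean())
    # jaw/forks
im=np.hstack([o["top"][0][200:340,180:380],o["scene"][0][150:290,270:470]]); cv2.imwrite("pics/hold.png",cv2.resize(im,None,fx=2,fy=2))
E
```

```text
[0.4899 0.0086 0.2009] [ 7.000e-04  7.474e-01  6.644e-01 -1.000e-04] [-1.3 -0.5 -1.8] 0.17321771899299443
top 0.75 [ 0.483  -0.0498  0.1946] [ 0.1182  0.993  -0.004 ] 0.065 178
top 0.73 [ 0.481  -0.0505  0.1923] [ 0.0606  0.9963 -0.0609] 0.064 38
top 1 0 nan None nan
top -1 152 -0.0002763699886366643 [0.0369128 0.090985 ] -0.006218017249463289
scene 0.58 [0.4911 0.0109 0.1932] [1.195e-01 9.928e-01 3.000e-04] 0.182 153
scene 1 102 0.0013360049720995148 [0.03679486 0.09560744] -0.007784867798591663
scene -1 80 2.1853496434799277e-05 [0.04420253 0.09192304] -0.007966890809428005<stdin>:14: RuntimeWarning: Mean of empty slice.
  ret = ret.dtype.type(ret / rcount)
```

View pics/hold.png

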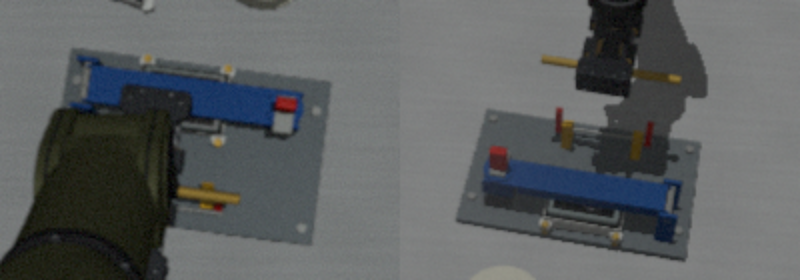

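The held rod (brass at crop (210,195) on the left; its ends at (543,60) and (680,78) on the right) hangs above the forks. Next I measure the forks and pawls by colour in the unobstructed first images.

```bash
cat > forks.py <<'E'
from h import *
b=-.111; ex=np.array([np.cos(b),np.sin(b)]); ey=np.array([-np.sin(b),np.cos(b)]); O=np.array([.574,-.0196])
def rigf(P): q=P[:,:2]-O; return np.c_[q@ex,q@ey,P[:,2]]
E
python3 - <<'E'
from forks import *
for n in("top","scene"):
    im=cv2.imread(f"pics/{n}0.png"); d=np.load(f"{n}0.npy")
    hsv=cv2.cvtColor(im,cv2.COLOR_BGR2HSV)
    rr,cc=np.mgrid[:480,:640]
    uv=np.c_[cc[d>0],rr[d>0]]; P=rigf(pts(n,d,uv)); H=hsv[d>0]
    inb=(abs(P[:,0]+20)<.12)&(abs(P[:,1])<.18)&(P[:,2]>.02)
    yel=inb&(H[:,0]>12)&(H[:,0]<32)&(H[:,1]>130)&(P[:,0]<-.05)
    red=inb&((H[:,0]<7)|(H[:,0]>172))&(H[:,1]>130)
    for nm,m in(("yel",yel),("red",red)):
        for lo,hi in((-.15,-.08),(-.08,0.02),(.02,.16)):
            k=m&(P[:,1]>lo)&(P[:,1]<hi)
            if k.sum()>4: print(n,nm,k.sum(),"x",np.percentile(P[k,0],[5,50,95]).round(4),"y",np.percentile(P[k,1],[5,50,95]).round(4),"z",np.percentile(P[k,2],[5,95]).round(4))
E
cat > fk.py <<'E'
from forks import *
import sys
tag=sys.argv[1]
for n in("top","scene"):
    im=cv2.imread(f"pics/{n}{tag}.png"); d=np.load(f"{n}{tag}.npy")
    hsv=cv2.cvtColor(im,cv2.COLOR_BGR2HSV)
    rr,cc=np.mgrid[:480,:640]
    uv=np.c_[cc[d>0],rr[d>0]]; P=rigf(pts(n,d,uv)); H=hsv[d>0]
    inb=(abs(P[:,0]+.02)<.12)&(abs(P[:,1])<.18)&(P[:,2]>.02)
    yel=inb&(H[:,0]>12)&(H[:,0]<32)&(H[:,1]>130)&(P[:,0]<-.05)
    red=inb&((H[:,0]<7)|(H[:,0]>172))&(H[:,1]>130)
    for nm,m in(("yel",yel),("red",red)):
        for lo,hi in((-.15,-.08),(-.08,0.02),(.02,.16)):
            k=m&(P[:,1]>lo)&(P[:,1]<hi)
            if k.sum()>4: print(n,nm,k.sum(),"x",np.percentile(P[k,0],[5,50,95]).round(4),"y",np.percentile(P[k,1],[5,50,95]).round(4),"z",np.percentile(P[k,2],[5,95]).round(4))
E
python3 fk.py 0
```

```text
top yel 75 x [-0.0968 -0.0824 -0.0711] y [-0.0391 -0.0328 -0.0271] z [0.0396 0.0751]
top yel 84 x [-0.0968 -0.0838 -0.0714] y [0.0649 0.0699 0.0772] z [0.0285 0.0738]
top red 64 x [0.0227 0.0277 0.0341] y [-0.1202 -0.1106 -0.1007] z [0.1093 0.128 ]
top red 13 x [-0.0976 -0.0949 -0.0902] y [-0.0516 -0.0481 -0.0448] z [0.0627 0.076 ]
top red 19 x [-0.0984 -0.0943 -0.0903] y [0.0823 0.0846 0.088 ] z [0.0397 0.0764]
scene yel 52 x [-0.0945 -0.0756 -0.071 ] y [-0.0396 -0.0332 -0.0271] z [0.0251 0.074 ]
scene yel 46 x [-0.0946 -0.0753 -0.0717] y [0.065  0.07   0.0747] z [0.0261 0.0754]
scene red 41 x [0.0244 0.0328 0.0364] y [-0.1218 -0.1121 -0.1027] z [0.1069 0.1284]
scene red 20 x [-0.0975 -0.0938 -0.0902] y [-0.0517 -0.0487 -0.0462] z [0.0267 0.0706]
scene red 23 x [-0.0981 -0.0944 -0.0909] y [0.0821 0.0845 0.0873] z [0.0252 0.0719]
```

Request:
{"name": "jog_arm", "arguments": {
  "series": [
    [[0.14, -0.27, -2], [0, 0, 0.35], 1],
    [[0, 0, -3], [0, 0, 0], 1],
    [[0, 0, -3], [0, 0, 0], 1],
    [[0, 0, -2], [0, 0, 0], 1],
    [[0, 0, 0], [0, 0, 0], 1]
  ],
  "grip_force": 45
}}

```text
t: 8.35
tcp_pos: [0.4904, 0.0068, 0.0991]
tcp_rot: [-0.001, 0.744, 0.668, -0.001]
force: [-0.3, 0.3, -1.1]
gripper_width: 0.172
finger_force: 45.0
```

Run:
```python
from look import *
from forks import rigf
s,o=look("low")
print(rigf(s["tcp_pos"][None]), 2*s["tcp_rot"][1]*s["tcp_rot"][2],2*s["tcp_rot"][2]**2-1)
for n in o:
    for x in robot.trace(n,"rod")[:2]:
        p=mpts(n,o[n][1],x["mask"]); p=rigf(p[abs(p[:,2]-.093)<.015])
        if len(p)<20: continue
        c,u,L=axis(p); print(n,round(x["conf"],2),c.round(4),u.round(4),L.round(3),len(p),np.percentile(p[:,1],[1,99]))
im=o["scene"][0][160:280,290:450]; cv2.imwrite("pics/low.png",cv2.resize(im,None,fx=5,fy=5))
```

```text
[0.4904 0.0068 0.0991] [-0.0008  0.7444  0.6678 -0.0013] [-0.3  0.3 -1.1] 0.17160964324249584
[[-0.08602139  0.01693471  0.09911278]] 0.9941320419725822 -0.10815567245211088
top 0.7 [-0.086  -0.0425  0.0931] [ 0.0025  0.9999 -0.0108] 0.062 140 [-0.07337674 -0.01166465]
scene 0.62 [-0.0848  0.0173  0.0926] [-0.0019  1.     -0.0015] 0.175 142 [-0.07012637  0.10471465]
```

View pics/low.png

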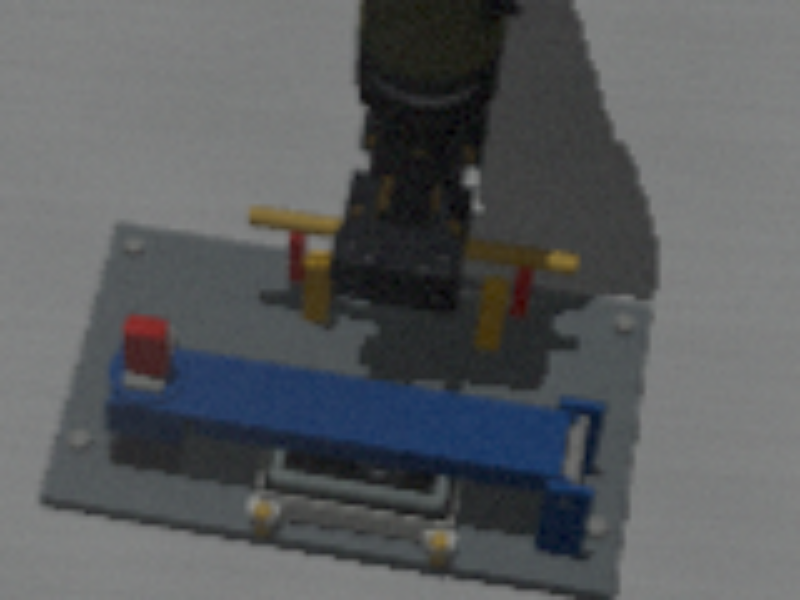

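The crop shows the rod just above the forks, its ends at (250,215) and (578,262) overhanging the yellow forks at (318,285) and (490,310) evenly. I press it down now.

Request:
{"name": "jog_arm", "arguments": {
  "series": [
    [[0.08, 0, -0.5], [0, 0, -0.1], 1],
    [[0, 0, -0.5], [0, 0, 0], 1],
    [[0, 0, -0.4], [0, 0, 0], 1],
    [[0, 0, -0.4], [0, 0, 0], 1],
    [[0, 0, -0.3], [0, 0, 0], 1]
  ]
}}

```text
t: 9.18
tcp_pos: [0.4919, 0.0074, 0.0789]
tcp_rot: [-0.0, 0.744, 0.668, -0.0]
force: [0.3, 1.2, -1.8]
gripper_width: 0.169
finger_force: 45.0
```

Request:
{"name": "jog_arm", "arguments": {
  "series": [
    [[0, 0, -0.3], [0, 0, 0], 1],
    [[0, 0, -0.3], [0, 0, 0], 1],
    [[0, 0, -0.3], [0, 0, 0], 1],
    [[0, 0, -0.2], [0, 0, 0], 1],
    [[0, 0, 0], [0, 0, 0], 1]
  ]
}}

```text
t: 9.8
tcp_pos: [0.4923, 0.0074, 0.0682]
tcp_rot: [0.0, 0.744, 0.668, 0.0]
force: [-0.4, 0.3, 0.9]
gripper_width: 0.167
finger_force: 45.0
```

Request:
{"name": "jog_arm", "arguments": {
  "series": [
    [[0, 0, -0.2], [0, 0, 0], 1],
    [[0, 0, -0.2], [0, 0, 0], 1],
    [[0, 0, -0.2], [0, 0, 0], 1],
    [[0, 0, -0.1], [0, 0, 0], 1],
    [[0, 0, 0], [0, 0, 0], 1]
  ]
}}

```text
t: 10.42
tcp_pos: [0.4916, 0.0074, 0.0611]
tcp_rot: [-0.0, 0.744, 0.668, -0.0]
force: [0.2, 0.2, -1.2]
gripper_width: 0.165
finger_force: 45.0
```

Request:
{"name": "jog_arm", "arguments": {
  "series": [
    [[0, 0, -0.1], [0, 0, 0], 1],
    [[0, 0, -0.1], [0, 0, 0], 1],
    [[0, 0, 0], [0, 0, 0], 1]
  ]
}}

```text
t: 10.8
tcp_pos: [0.4918, 0.0075, 0.0605]
tcp_rot: [0.0, 0.744, 0.668, 0.0]
force: [-2.2, 0.5, 12.7]
gripper_width: 0.169
finger_force: 45.1
```

```bash
cat > chk.py <<'E'
from look import *
from forks import rigf
import sys
s,o=look(sys.argv[1])
for n in o:
    for x in robot.trace(n,"rod")[:2]:
        p=rigf(mpts(n,o[n][1],x["mask"])); p=p[(abs(p[:,2]-.055)<.012)&(abs(p[:,0]+.085)<.02)]
        if len(p)<20: continue
        c,u,L=axis(p); print(n,round(x["conf"],2),c.round(4),u.round(4),len(p),np.percentile(p[:,1],[0,1,99,100]).round(4),"ztop ends",[np.percentile(p[p[:,1]*1>.075,2],90) if (p[:,1]>.075).any() else None, np.percentile(p[p[:,1]<-.04,2],90)])
E
python3 chk.py _in; python3 fk.py _in||true; ls pics | head -20
```

```text
[0.4918 0.0075 0.0605] [1.000e-04 7.444e-01 6.677e-01 3.000e-04] [-2.2  0.5 12.7] 0.16866787797047375
hold.png
low.png
scene0.png
scene__in.png
scene_hold.png
scene_low.png
top0.png
top__in.png
top_hold.png
top_low.png[ WARN:0@0.210] global loadsave.cpp:275 findDecoder imread_('pics/top_in.png'): can't open/read file: check file path/integrity
Traceback (most recent call last):
  File "fk.py", line 5, in <module>
    im=cv2.imread(f"pics/{n}{tag}.png"); d=np.load(f"{n}{tag}.npy")
                                           ~~~~~~~^^^^^^^^^^^^^^^^^
FileNotFoundError: [Errno 2] No such file or directory: 'top_in.npy'
```

Request:
{"name": "jog_arm", "arguments": {
  "series": [
    [[0, 0, 0.05], [0, 0, 0], 1],
    [[0, 0, 0], [0, 0, 0], 4],
    [[0, 0, 0], [0, 0, 0], 4],
    [[0, 0, 0], [0, 0, 0], 4]
  ]
}}

```text
t: 11.5
tcp_pos: [0.492, 0.0074, 0.0596]
tcp_rot: [0.0, 0.744, 0.668, 0.0]
force: [0.2, 0.0, -0.2]
gripper_width: 0.448
finger_force: 0.0
```

Request:
{"name": "jog_arm", "arguments": {
  "series": [
    [[0, 0, 2], [0, 0, 0], 4],
    [[0, 0, 4], [0, 0, 0], 4],
    [[0, 0, 4], [0, 0, 0], 4],
    [[0, -4, 4], [0, 0, 0], 4],
    [[2, -5, 0], [0, 0, 0], 4]
  ]
}}

```text
t: 12.12
tcp_pos: [0.5128, -0.0824, 0.2025]
tcp_rot: [0.001, 0.743, 0.669, 0.002]
force: [0.5, 0.9, 0.1]
gripper_width: 0.452
finger_force: 0.0
```

Request:
{"name": "jog_arm", "arguments": {
  "series": [
    [[3, -5, 0], [0, 0, 0], 4],
    [[3, -3, 0], [0, 0, 0], 4],
    [[0, 0, 0], [0, 0, 0], 4]
  ]
}}

```text
t: 12.5
tcp_pos: [0.5733, -0.1661, 0.1995]
tcp_rot: [0.002, 0.746, 0.666, 0.0]
force: [-0.8, 0.3, -0.6]
gripper_width: 0.452
finger_force: 0.0
```

```bash
python3 chk.py free; python3 fk.py _free; python3 -c "
import cv2,numpy as np
a=cv2.imread('pics/scene_free.png')[190:290,290:450];b=cv2.imread('pics/top_free.png')[220:320,195:355]
cv2.imwrite('pics/free.png',cv2.resize(np.vstack([a,b]),None,fx=3,fy=3))"
```

```text
[ 0.5733 -0.1661  0.1995] [1.500e-03 7.459e-01 6.660e-01 1.000e-04] [-0.8  0.3 -0.6] 0.4521419887953652
top 0.98 [-0.0846  0.0236  0.0554] [-0.0049  1.     -0.0029] 398 [-0.0663 -0.0636  0.1108  0.1139] ztop ends [np.float64(0.058512247174132656), np.float64(0.05933760372474919)]
scene 0.76 [-0.0837  0.0214  0.054 ] [-5.7e-03  1.0e+00 -1.0e-04] 148 [-0.0676 -0.0663  0.1092  0.1119] ztop ends [np.float64(0.056892018962160805), np.float64(0.05586243294792659)]
top yel 87 x [-0.1351 -0.0873 -0.055 ] y [-0.1464 -0.1057 -0.085 ] z [0.6328 0.7425]
top yel 167 x [-0.1018 -0.0848 -0.0717] y [-0.0738 -0.0355 -0.0119] z [0.0461 0.5159]
top yel 163 x [-0.0956 -0.0848 -0.0727] y [0.0539 0.0726 0.1081] z [0.0422 0.0737]
top red 15 x [-0.0984 -0.0948 -0.0899] y [-0.0515 -0.0487 -0.0456] z [0.029  0.0769]
top red 17 x [-0.0983 -0.0951 -0.091 ] y [0.0822 0.085  0.0886] z [0.0375 0.0757]
scene yel 21 x [-0.1142 -0.0891 -0.0591] y [-0.1206 -0.0928 -0.0805] z [0.6146 0.6816]
scene yel 85 x [-0.0911 -0.0768 -0.0713] y [-0.0552 -0.0327 -0.0147] z [0.0288 0.0727]
scene yel 108 x [-0.0892 -0.0807 -0.0719] y [0.0542 0.073  0.1065] z [0.028  0.0717]
scene red 60 x [0.0276 0.0329 0.0361] y [-0.1204 -0.1106 -0.1023] z [0.0914 0.128 ]
scene red 19 x [-0.0983 -0.0937 -0.0903] y [-0.052  -0.0486 -0.0456] z [0.0228 0.0752]
scene red 13 x [-0.0979 -0.0926 -0.089 ] y [0.0816 0.0845 0.087 ] z [0.0439 0.0701]
```

View pics/free.png

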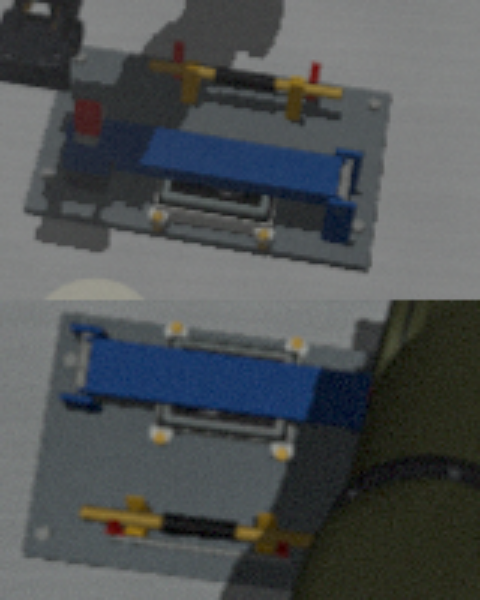

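The rod is seated level, its axis at about 50 mm, and the pawls (180,50) and (315,72) are back at their closed x. Rod centring looks 2–3 mm towards +y, so I move aside for an unobstructed look.

Request:
{"name": "jog_arm", "arguments": {
  "series": [
    [[0, -5, 0], [0, 0, 0], 4],
    [[0, -5, 0], [0, 0, 0], 4],
    [[-1, -5, 0], [0, 0, 0], 4],
    [[-1, -3, 0], [0, 0, 0], 4],
    [[0, 0, 0], [0, 0, 0], 4]
  ]
}}

```text
t: 13.32
tcp_pos: [0.5499, -0.3448, 0.1997]
tcp_rot: [-0.0, 0.746, 0.666, -0.001]
force: [-0.0, 0.4, 0.3]
gripper_width: 0.455
finger_force: 0.0
```

```bash
python3 chk.py clr; python3 fk.py _clr | grep red
python3 - <<'E'
from forks import *
for n in("top","scene"):
    im=cv2.imread(f"pics/{n}_clr.png"); d=np.load(f"{n}_clr.npy")
    hsv=cv2.cvtColor(im,cv2.COLOR_BGR2HSV); m=d>0
    rr,cc=np.mgrid[:480,:640]; P=rigf(pts(n,d,np.c_[cc[m],rr[m]])); H=hsv[m]
    k=(abs(P[:,0]+.083)<.008)&(P[:,2]>.045)&(P[:,2]<.062)&(abs(P[:,1]-.02)<.12)
    Y=np.sort(P[k,1]); print(n,"rod ends",Y[[0,2,-3,-1]].round(4),"mid",((Y[2]+Y[-3])/2).round(4))
    bl=k&(H[:,2]<55); Yb=np.sort(P[bl,1]); print("sleeve",len(Yb),np.percentile(Yb,[3,50,97]).round(4), "yellow", np.sort(P[k&(H[:,1]>120),1])[[0,-1]])
E
```

```text
[ 0.5499 -0.3448  0.1997] [-0.      0.7458  0.6662 -0.0011] [-0.   0.4  0.3] 0.45540451229374607
top 0.64 [-0.0847  0.0207  0.0551] [-4.e-03  1.e+00 -2.e-04] 406 [-0.0739 -0.0715  0.1129  0.1157] ztop ends [np.float64(0.0583822527210518), np.float64(0.058113824771871284)]
scene 0.73 [-0.0835  0.0179  0.0543] [-0.003   1.      0.0026] 228 [-0.074  -0.0726  0.1083  0.1118] ztop ends [np.float64(0.05815891846693726), np.float64(0.05805417634064214)]
top red 62 x [0.0227 0.0278 0.0345] y [-0.1202 -0.111  -0.1013] z [0.1116 0.1294]
top red 14 x [-0.0976 -0.0948 -0.0901] y [-0.0516 -0.0477 -0.0444] z [0.061  0.0755]
top red 18 x [-0.0984 -0.0946 -0.0907] y [0.0824 0.0845 0.0883] z [0.0386 0.0757]
scene red 66 x [0.0264 0.0323 0.0358] y [-0.1213 -0.112  -0.1021] z [0.0937 0.1286]
scene red 10 x [-0.0985 -0.095  -0.0899] y [-0.0522 -0.0497 -0.0472] z [0.0367 0.0714]
scene red 15 x [-0.0981 -0.0937 -0.09  ] y [0.0816 0.0844 0.087 ] z [0.0287 0.0711]
top rod ends [-0.0739 -0.0733  0.1151  0.1158] mid 0.0209
sleeve 141 [-0.0066  0.0212  0.0478] yellow [-0.0735953   0.11324527]
scene rod ends [-0.074  -0.0732  0.1129  0.1146] mid 0.0198
sleeve 85 [-0.0075  0.0194  0.0452] yellow [-0.07322579  0.11181582]
```

Request:
{"name": "jog_arm", "arguments": {
  "series": [
    [[1, 5, 0], [0, 0, 0], 4],
    [[1, 5, 0], [0, 0, 0], 4],
    [[1, 5, 0], [0, 0, 0], 4],
    [[1.15, 5, 0], [0, 0, 0], 4],
    [[0, 1.1, 0], [0, 0, 0], 4]
  ]
}}

```text
t: 14.15
tcp_pos: [0.5948, -0.1239, 0.1997]
tcp_rot: [-0.001, 0.741, 0.671, 0.002]
force: [0.2, -0.8, -0.5]
gripper_width: 0.455
finger_force: 0.0
```

Request:
{"name": "jog_arm", "arguments": {
  "series": [
    [[0, 0, -2.4], [0, 0, 0], 4],
    [[0, 0, -2.5], [0, 0, 0], 4],
    [[0, 0, -2.5], [0, 0, 0], 4],
    [[0, 0, -1], [0, 0, 0], 4],
    [[0, 0, 0], [0, 0, 0], 4]
  ]
}}

```text
t: 14.78
tcp_pos: [0.5931, -0.1315, 0.1155]
tcp_rot: [-0.0, 0.744, 0.668, -0.0]
force: [0.0, 0.6, -0.8]
gripper_width: 0.451
finger_force: 0.0
```

Request:
{"name": "jog_arm", "arguments": {
  "series": [
    [[-0.15, -0.2, 0], [0, 0, -0.1], 4],
    [[0, 0, 0], [0, 0, 0], 1],
    [[0, 0, 0], [0, 0, 0], 1],
    [[0, 0, 0], [0, 0, 0], 1],
    [[0, 0, 0], [0, 0, 0], 1]
  ],
  "grip_force": 45
}}

```text
t: 15.4
tcp_pos: [0.5911, -0.1335, 0.116]
tcp_rot: [-0.001, 0.745, 0.667, -0.001]
force: [-2.9, 0.1, 5.2]
gripper_width: 0.15
finger_force: 45.0
```

Request:
{"name": "jog_arm", "arguments": {
  "series": [
    [[-0.4, 0.04, 0], [0, 0, 0], 1],
    [[-0.4, 0.05, 0], [0, 0, 0], 1],
    [[-0.4, 0.04, 0], [0, 0, 0], 1],
    [[-0.15, 0.02, 0], [0, 0, 0], 1],
    [[0, 0, 0], [0, 0, 0], 1]
  ]
}}

```text
t: 16.02
tcp_pos: [0.5833, -0.1325, 0.1164]
tcp_rot: [0.004, 0.745, 0.667, 0.003]
force: [7.6, -1.1, -3.0]
gripper_width: 0.154
finger_force: 45.0
```

Request:
{"name": "jog_arm", "arguments": {
  "series": [
    [[-0.3, 0.03, 0], [0, 0, 0], 1],
    [[-0.3, 0.03, 0], [0, 0, 0], 1],
    [[0, 0, 0], [0, 0, 0], 1]
  ]
}}

```text
t: 16.4
tcp_pos: [0.5782, -0.1319, 0.1167]
tcp_rot: [0.005, 0.745, 0.667, 0.004]
force: [8.7, -0.5, -4.3]
gripper_width: 0.155
finger_force: 45.0
```

Request:
{"name": "jog_arm", "arguments": {
  "series": [
    [[0.01, 0.15, 0.72], [-1.71, 0.19, 0], 1],
    [[0.02, 0.18, 0.71], [-1.71, 0.19, 0], 1],
    [[0.02, 0.2, 0.7], [-1.71, 0.19, 0], 1],
    [[0.02, 0.21, 0.7], [-1.71, 0.19, 0], 1],
    [[0, 0, 0], [0, 0, 0], 1]
  ]
}}

```text
t: 17.02
tcp_pos: [0.5793, -0.1243, 0.1455]
tcp_rot: [0.045, 0.743, 0.667, -0.041]
force: [10.1, -1.6, -4.3]
gripper_width: 0.16
finger_force: 45.0
```

Request:
{"name": "jog_arm", "arguments": {
  "series": [
    [[0.06, 0.5, 1.38], [-3.42, 0.38, 0], 1],
    [[0.06, 0.58, 1.35], [-3.42, 0.38, 0], 1],
    [[0.07, 0.66, 1.31], [-3.42, 0.38, 0], 1],
    [[0.08, 0.73, 1.27], [-3.42, 0.38, 0], 1],
    [[0, 0, 0], [0, 0, 0], 1]
  ]
}}

```text
t: 17.65
tcp_pos: [0.5819, -0.0988, 0.1989]
tcp_rot: [0.125, 0.732, 0.658, -0.129]
force: [9.9, -3.8, -2.7]
gripper_width: 0.154
finger_force: 45.0
```

Request:
{"name": "jog_arm", "arguments": {
  "series": [
    [[0, 0, 0], [0, 0, 0], 1],
    [[0, 0, 0], [0, 0, 0], 1],
    [[0, 0, 0], [0, 0, 0], 1]
  ]
}}

```text
t: 18.02
tcp_pos: [0.5814, -0.0993, 0.198]
tcp_rot: [0.124, 0.732, 0.657, -0.129]
force: [9.3, -2.8, -3.3]
gripper_width: 0.154
finger_force: 45.0
```

```bash
python3 chk.py up; python3 fk.py _up | grep red
python3 - <<'E'
from forks import *
for n in("scene","top"):
    d=np.load(f"{n}_up.npy"); im=cv2.imread(f"pics/{n}_up.png"); H=cv2.cvtColor(im,cv2.COLOR_BGR2HSV); m=(d>0)
    rr,cc=np.mgrid[:480,:640]; P=rigf(pts(n,d,np.c_[cc[m],rr[m]])); h=H[m]
    k=(h[:,0]>100)&(h[:,0]<130)&(h[:,1]>110)&(abs(P[:,0]-.03)<.02)&(P[:,1]<.1)&(P[:,1]>-.14)&(P[:,2]>.07)&(P[:,2]<.25)
    if k.sum()>30:
        a=np.polyfit(P[k,1],P[k,2],1); print(n,k.sum(),"slope angle",np.arctan(a[0]),"y range",P[k,1].min(),P[k,1].max(),"rise",240*np.sin(-np.arctan(a[0])))
a=cv2.imread('pics/scene_up.png')[150:290,280:460];b=cv2.imread('pics/scene0.png')[150:290,280:460]
cv2.imwrite('pics/up.png',cv2.resize(np.vstack([a,b]),None,fx=2,fy=2))
E
```

```text
[ 0.5814 -0.0993  0.198 ] [ 0.1237  0.7323  0.6572 -0.129 ] [ 9.3 -2.8 -3.3] 0.15399331348835527
top 0.88 [-0.0846  0.016   0.0555] [-0.0024  1.      0.0066] 385 [-0.0736 -0.071   0.103   0.1057] ztop ends [np.float64(0.05950874533343649), np.float64(0.058535551970787414)]
scene 0.7 [-0.0842  0.0435  0.0537] [-1.5e-03  1.0e+00  7.0e-04] 198 [-0.0442 -0.0259  0.1129  0.1147] ztop ends [np.float64(0.057021267287988356), np.float64(0.05302227035531715)]
top red 47 x [0.004  0.0167 0.0255] y [-0.0975 -0.0895 -0.0846] z [0.1774 0.2619]
top red 40 x [-0.0973 -0.0026  0.0223] y [-0.0741 -0.0516 -0.0174] z [0.0646 0.4783]
top red 20 x [-0.0983 -0.0946 -0.0857] y [0.0798 0.0838 0.0879] z [0.0328 0.0741]
scene red 17 x [-0.0987 -0.095  -0.0881] y [0.082  0.0849 0.0897] z [0.0241 0.1849]
scene 762 slope angle -0.35930688403193317 y range -0.11697860084389561 0.09992107063222119 rise 84.39011128226183
top 110 slope angle 0.5368728470888622 y range -0.11706894690847741 -0.07256377373659471 rise -122.74831102488298
```

View pics/up.png

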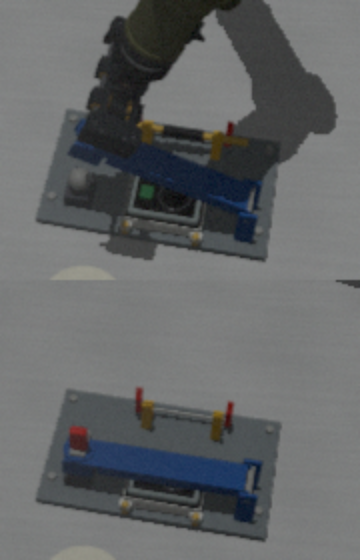

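The ball is bare at (80,185), the tongue is up about 0.36 rad (cup rise about 84 mm), the cluster is where it was, and the rod is still seated.

Request:
{"name": "jog_arm", "arguments": {
  "series": [
    [[0, 0, 0], [0, 0, 0], 1],
    [[0, 0, 0], [0, 0, 0], 1],
    [[0, 0, 0], [0, 0, 0], 1],
    [[0, 0, 0], [0, 0, 0], 1]
  ]
}}

```text
t: 18.73
tcp_pos: [0.5814, -0.0993, 0.198]
tcp_rot: [0.124, 0.732, 0.657, -0.129]
force: [10.0, -2.9, -2.9]
gripper_width: 0.155
finger_force: 45.0
```

```bash
python3 -c "
from plant import robot
s=robot.get_state();print(s['tcp_pos'],s['gripper_width'],abs(s['dq']).max());print(robot.finish_job())"
```

```text
[ 0.58142229 -0.09927482  0.19803039] 0.1553401953072467 0.0018103999006408428
the job is handed in; nothing more can be done
None
```

The job is handed in at about 19 s: the rod is seated in both forks with the jaw closed over it, about 2 mm off centre by camera; the tongue is held still with its cup about 84 mm up, and the dash cluster looks undisturbed.

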